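# Prop the rinser's flip cover and close the valve beneath it

### The arm

A 7-joint arm with a two-finger parallel gripper is mounted at the origin on the work surface. World frame = base frame: x ahead of the robot, y to its left, z up, the work surface at z = 0. Lengths are in m, angles in rad, forces in N, time in s.
With the tool pointing down it reaches from about 0.425 to 0.925 m from the base axis. Payload 6.8 kg.
Tool frame: the origin (TCP) lies on the centre line of the jaws, within the pads' length; the fingertips stand 14 mm ahead of it and the grasp point (between the pads) lies 5 mm behind it (manip.finger_overhang is the distance from the TCP to the fingertips, in m); z points along the fingers, y is the direction in which the jaws open and shut (so a half turn about z gives the same grasp; the last joint's range is limited). The gripper opens to 88 mm and grips with 3 to 60 N. Pads are 20 mm wide; open, the fingers measure 115 mm over their backs; the gripper's body (75 mm by 178 mm) begins 61 mm behind the grasp point.
Start: joints at [-1.393, 0.477, 0.022, 1.555, -0.011, 1.109, -0.083], TCP at [0.19, 0.648, 0.237] pointing down, gripper open.
Joint ranges: [-2.96, 2.96], [-0.34, 2.1], [-1.41, 1.46], [0.24, 2.44], [-1.37, 4.51], [0.17, 1.92], [-2.96, 2.96]. Speed limits (rad/s): [2.39, 2.39, 3.14, 3.14, 3.14, 3.14, 3.14].

### API

Orientations are given as a unit quaternion [w, x, y, z].
In Python, from cell import manip gives the robot as it stands.
- The arm moves only by the tool step_arm, never from a script. Its argument "motion" is a list of rows, each an object with "xyz": the shift along the tool's x, y, z in mm, a list of three; "rot": the turn, a rotation vector about the tool's x, y, z in degrees, a list of three; "grip": the gripper command: -1 is fully open, 1 is shut, values between are in proportion. In form: [{"xyz": [tx, ty, tz], "rot": [rx, ry, rz], "grip": grip}, ...]. A call has 1 to 10 rows; each row is the pose to reach, as a shift and turn from the pose commanded when the call began, along the tool's axes at that moment; what a row does not reach only later rows make up. A row lasts 1/12 s, in which the tool goes at most 41.7 mm and 7.16 degrees, less where a joint would pass 70% of its speed; a pose out of reach is approached as far as the arm can. A call with a gripper value outside its range is refused whole. The fingers move at their own pace and stop on an object; "grip_force" is the grip in N (left out, the last holds). Time passes only in rows, so rows that repeat a pose let the fingers close. It gives the time, the measured TCP pose, the force and the opening at its end, in the units of the state.
- manip.observe(): the state, without advancing time (a new reading comes with each control period).
- manip.capture(name): name is "scene" or "top" or "wrist"; returns a dict with "color" (400x640x3 uint8, red, green, blue), "range_z" (400x640 float32, m along the optical axis (not along the pixel's ray), 0 where there is no reading), "mtx" (3x3 intrinsics, pixels), "cam_to_world" (4x4, takes a point from camera to world coordinates). Camera axes: x right, y up, looking along -z (the intrinsics and any distortion apply to the point x, -y, -z); pixel columns grow to the right and rows downward; lengths in m; the calibration is good to about 2 mm. A picture is of the moment at which its call begins.
- manip.hand_in(): hands the job in, once; it reports no verdict.
The state is a dict: "clock": time; "joint_positions": joint angles; "joint_velocities": joint speeds; "tau": joint torques, N m; "ee_pos": TCP position; "ee_rot": TCP orientation; "ft_force": force on the tool from outside, world axes, zero at the start; "torque": the same for the moment, N m; "opening": opening from 0.0 (shut) to 1.0 (fully open).
Only numpy, scipy, OpenCV 4.12 (cv2) and the standard library are available. Lean on these libraries where they do the work, as an engineer would, in place of code of your own. Each camera call takes 0.05 s, during which the arm holds its last target.

### The job

The pitcher rinser's spray head is to come off for descaling, so its water must be shut. Lift the clear flip cover by its bar handle until the wire stay drops off the end of its rail, then ease the cover back, without letting it fall, until it stands on the stay by itself. Then close the winged valve beneath by turning it clockwise until it is snug on its seat, finger-tight and not forced, and leave the cover propped, the valve closed and everything else on the bar where it stands.

Things in the scene. Friction and masses are not known exactly. Their poses are not given: they have to be found in the camera images.
- station: Surface-mounted pitcher rinser: stainless housing 240 (x) by 400 (y) by 95 mm high, fixed. Origin: centre of its underside; x away from the robot, y left, z up. Right half: drip grate (top 86 mm up) with a small spray head. Left half: a valve well 120 (x) by 140 mm (y), centred at x 0, y +90 mm, its floor 40 mm and mouth 95 mm above the bar, under a clear flip cover.
- hinge (a point): Point on the cover's hinge axis at mid-width of the cover: station x +95, y +90 mm, 104.5 mm above the bar. Fixed to the station, axes parallel to the station's; the hinge axis is its y. The cover is a clear plate 5 mm thick, 170 mm wide, its free edge 165 mm from the hinge, on the robot's side.
- cover (a joint): Opening of the cover, rad: 0 shut and level, grows as the free edge rises and swings away from the robot; end stop 1.60. Weight (about 0.25 kg) and a light spring pull it shut: 1.5 to 2 N at the handle near shut, about 1 N near upright. Once its stay has dropped (passing 1.45 to 1.49) and it is eased back, it stands at about 1.39. Let go before that, it falls shut.
- handle (a point): Centre of the steel bar handle on top of the cover near its free edge: round, 10 mm thick, 68 mm long, parallel to the hinge, held by 8 mm posts at its two ends. 145 mm from the hinge along the cover, 40 mm off its mid-plane (32 mm free gap under the bar). Frame turns with the cover: x towards the hinge, y along the bar, z out of the upper face. The bar can turn between two fingers.
- stay_foot (a point): Centre of the free end of the wire stay, 6 mm thick, 100 mm long, pivoted on the cover's left edge 60 mm from the hinge. As the cover rises it slides on a rail (15 mm wide, 6 mm high) on the deck left of the cover, about 104 mm above the bar; past the rail's rear end, 89 mm in front of the hinge axis, it drops to about 98 mm. Eased back, it butts on the rail's end and props the cover.
- stay: The wire stay itself (see stay_foot); origin at its pivot on the cover. A thin wire, made for the cover's weight only: it bends if its foot is pressed on rail or deck with over 30 N, which is about 8 N of downward push at the handle.
- knob_grip (a point): Centre of the black wing of the valve knob in the well, 73 mm above the bar: wing 42 mm long (this frame's x), 12 mm thick (y), 28 mm high (top 86 mm above the bar), on a round skirt of radius 18.5 mm with its top 59 mm above the bar. z is the upright turning axis; the frame turns with the knob.
- knob (a joint): Turn of the valve knob, rad, growing clockwise seen from above, which closes it; at 0 the wing lies along the station's x. Starts at 0 to 0.3. Steady running friction 0.12 N m holds it where it is left. Where it meets its seat differs from valve to valve and is not known beforehand: after 0.25 to 1.4 rad of turning.
- seat (a joint): Compression of the soft valve seat, in rad of knob turn: 0 until the closing knob meets the seat, then the resisting torque over the running friction grows by 1.2 N m per rad. Snug: 0.03 or more. Forced, seat damaged: above 0.25 (0.3 N m over the running friction). After release it keeps at most about 0.10.
- milk_jug: Steel milk jug with side handle, 78 mm wide, 105 mm high, on the drip grate; origin at its base centre. Leave alone.
- shot_glass: Shot glass, 52 mm wide, 62 mm high, on the drip grate; origin at its base centre. Leave alone.
- espresso_cup: White handled cup, 62 mm wide, 55 mm high; origin at its base centre. Leave alone.
- tamper: Steel tamper, 58 mm wide, 86 mm high; origin at its base centre. Leave alone.
- dosing_cup: Aluminium dosing cup, 58 mm wide, 48 mm high; origin at its base centre. Leave alone.
- bar_spoon: Steel spoon, 170 mm long, lying on the bar; origin under its middle. Leave alone.
- tall_glass: Tall glass, 68 mm wide, 130 mm high; origin at its base centre. Leave alone.

How it is judged:
By the outcome, as a careful person would: the job done as asked, in the order asked, and still so for the second after the job is handed in, with the robot touching nothing.
It also fails if it takes over 72 s, if anything falls off the work surface, if the arm or the gripper's body presses on something with over 40 N, if the wrist force passes 120 N, or if a joint passes its speed limit or range.

## Working session

There is one attempt and no reset: what is moved stays moved. The work goes in short steps, Python scripts to look and compute and a tool call to move; the robot and the scene stay as the last step left them, time stands still between calls to the robot, and variables do not carry over. Pictures are saved under pics/ and viewed, and the job is handed in when it is done.

Besides the shell and the picture viewer there is one more tool, called as name([rows], argument=value, ...), one row to a line, values as JSON. step_arm: Moves the arm, as the interface text tells. Its arguments: {"type":"object","properties":{"motion":{"type":"array","items":{"type":"object","properties":{"xyz":{"type":"array","items":{"type":"number"}},"rot":{"type":"array","items":{"type":"number"}},"grip":{"type":"number"}}}},"grip_force":{"type":"number"}},"required":["motion"]}

```bash
ls; mkdir -p pics
cat > h.py <<'E'
import numpy as np, cv2
from cell import manip
def cap(n,fn):
    c=manip.capture(n); cv2.imwrite('pics/'+fn+'.png',c['color'][:,:,::-1]); np.savez('pics/'+fn+'.npz',**{k:np.array(v) for k,v in c.items()}); return c
def pt(c,u,v,z=None):
    K=np.array(c['mtx']);T=np.array(c['cam_to_world'])
    d=np.array([(u-K[0,2])/K[0,0],-(v-K[1,2])/K[1,1],-1.])
    if z is None:
        r=c['range_z'][int(v),int(u)]; return T[:3,:3]@(d*r)+T[:3,3]
    D=T[:3,:3]@d;o=T[:3,3]; return o+D*(z-o[2])/D[2]
def load(fn): return dict(np.load('pics/'+fn+'.npz'))
def proj(c,p):
    K=np.array(c['mtx']);T=np.array(c['cam_to_world'])
    q=T[:3,:3].T@(np.array(p)-T[:3,3]); return K[0,0]*q[0]/-q[2]+K[0,2], K[1,1]*-q[1]/-q[2]+K[1,2]
E
python3 - <<'E'
from h import *
o=manip.observe(); print(o)
print([a for a in dir(manip) if a[0]!='_'])
for n in ['scene','top','wrist']:
    c=cap(n,n+'0'); print(n,np.round(c['cam_to_world'],3).tolist(),np.round(c['mtx'],1).tolist())
E
```

```text
pics
{'clock': 0.0, 'joint_positions': array([-1.39307779,  0.47777933,  0.02232809,  1.55644966, -0.01147002,
        1.10931905, -0.0830984 ]), 'joint_velocities': array([-2.31133363e-03,  4.15009936e-05,  4.24050521e-04, -5.32650194e-04,
       -2.95852191e-04,  2.04231367e-04,  6.01206927e-04]), 'tau': array([ 7.68435148e-04, -5.82865798e+01,  1.53483186e+00, -2.72591901e+01,
       -5.43736573e-02,  1.71799731e-02,  1.74337392e-04]), 'ee_pos': array([0.19016131, 0.64704847, 0.23569619]), 'ee_rot': array([-5.20179824e-05,  1.42400039e-01,  9.89808766e-01, -9.12162155e-04]), 'ft_force': array([-0.80689686,  0.5939473 , -0.02784444]), 'torque': array([ 0.04787413,  0.04042924, -0.02326335]), 'opening': 1.0011939152985605}
['IKError', 'capture', 'finger_overhang', 'hand_in', 'observe']
scene [[0.37, -0.668, 0.646, 1.245], [0.929, 0.271, -0.252, -0.287], [-0.007, 0.693, 0.721, 0.931], [0.0, 0.0, 0.0, 1.0]] [[441.4, 0.0, 321.4], [0.0, 441.4, 200.7], [0.0, 0.0, 1.0]]
top [[0.005, 0.995, -0.102, 0.349], [-1.0, 0.005, -0.001, -0.02], [-0.0, 0.102, 0.995, 1.619], [0.0, 0.0, 0.0, 1.0]] [[482.0, 0.0, 324.7], [0.0, 482.0, 197.6], [0.0, 0.0, 1.0]]
wrist [[0.283, -0.927, -0.246, 0.124], [0.959, 0.273, 0.073, 0.666], [-0.001, -0.257, 0.966, 0.384], [0.0, 0.0, 0.0, 1.0]] [[323.0, 0.0, 317.3], [0.0, 323.0, 198.5], [0.0, 0.0, 1.0]]
```

View pics/scene0.png

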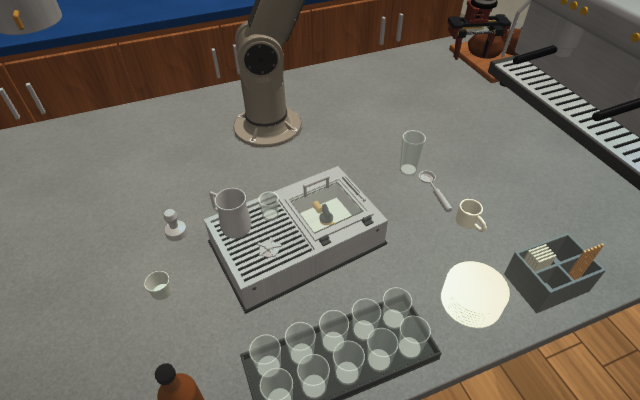

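View pics/top0.png

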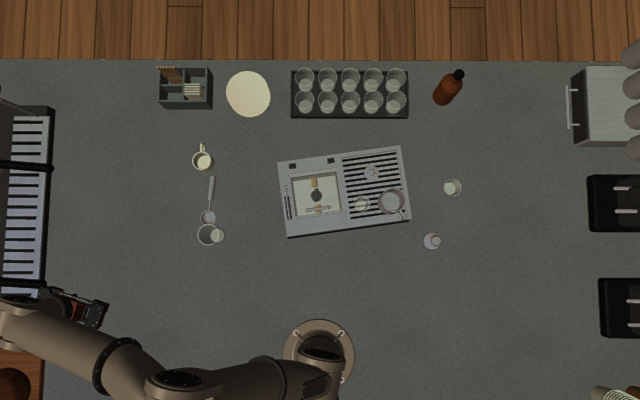

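The top view shows the station at about columns 277-411 and rows 146-238, slightly yawed. The handle is near (319,208). I'll enlarge it to measure.

Run:
```python
from h import *
a=load('top0')['color'][135:250,265:425,::-1]; cv2.imwrite('pics/t0z.png',cv2.resize(a,None,fx=5,fy=5,interpolation=cv2.INTER_CUBIC))
a=load('scene0')['color'][155:315,195:400,::-1]; cv2.imwrite('pics/s0z.png',cv2.resize(a,None,fx=3.7,fy=3.7,interpolation=cv2.INTER_CUBIC))
```

```text
(no output)
```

View pics/t0z.png

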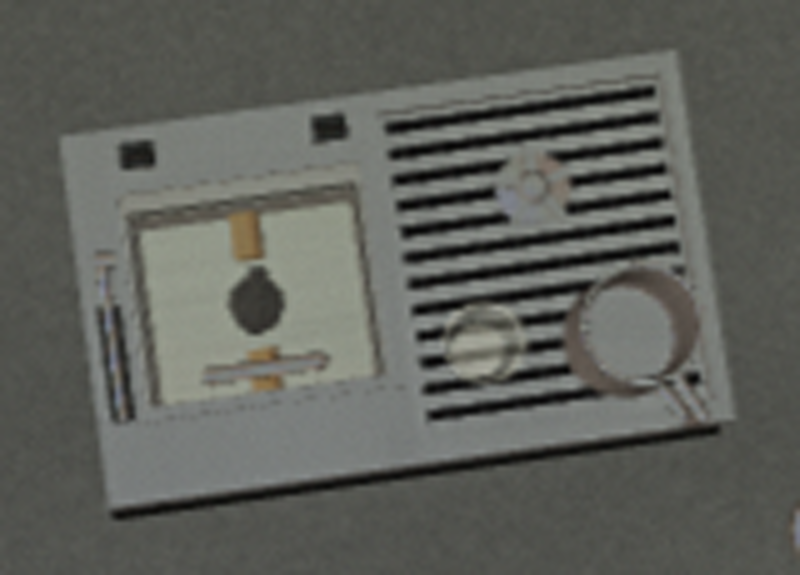

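View pics/s0z.png

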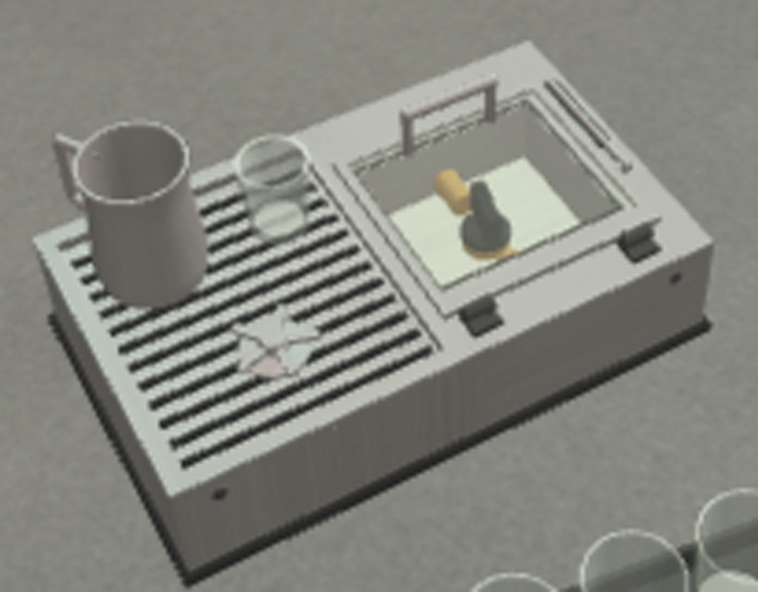

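```bash
cat > st.py <<'E'
from h import *
from scipy.optimize import least_squares
T=load('top0');S=load('scene0')
t=lambda u,v:(265+(u+.5)/5-.5,135+(v+.5)/5-.5)
s=lambda u,v:(195+(u+.5)/3.7-.5,155+(v+.5)/3.7-.5)
obs=[(T,t(62,137),(.12,.2,.095)),(T,t(680,52),(.12,-.2,.095)),(T,t(733,420),(-.12,-.2,.095)),(T,t(111,510),(-.12,.2,.095)),
(S,s(529,42),(-.12,.2,.095)),(S,s(712,240),(.12,.2,.095)),(S,s(174,495),(.12,-.2,.095)),(S,s(36,240),(-.12,-.2,.095))]
def w(p,q): c,d=np.cos(p[2]),np.sin(p[2]); return np.array([p[0]+c*q[0]-d*q[1],p[1]+d*q[0]+c*q[1],q[2]])
f=lambda p:np.concatenate([np.array(proj(C,w(p,q)))-o for C,o,q in obs])
if __name__=='__main__':
    for sl in (slice(0,4),slice(4,8),slice(0,8)):
        g=lambda p:f(p)[2*sl.start:2*sl.stop]
        r=least_squares(g,[.47,-.1,-.1]); print(r.x,np.round(g(r.x),1))
    p=r.x
    for n,q in dict(hinge=(.095,.09,.1045),handle=(-.05,.09,.1445),knob=(0,.09,.073),knobtop=(0,.09,.086)).items():
        print(n,w(p,q),proj(T,w(p,q)),proj(S,w(p,q)))
    print('handle seen',pt(T,*t(265,368),.1495),'bar ends',pt(T,*t(205,375),.1495),pt(T,*t(328,360),.1495))
    print(pt(T,*t(265,368)), pt(S,*s(450,97)))
E
python3 st.py
```

```text
[ 0.5297251  -0.07981376  0.14365951] [-0.2 -0.  -0.4 -0.   0.7  0.3 -0.2 -0.2]
[ 0.53241332 -0.07971925  0.15315707] [ 0.1 -1.   1.1 -0.1 -0.3  0.7 -0.8 -0.5]
[ 0.53112244 -0.07968391  0.14898296] [-0.3 -0.1 -0.7 -0.7  0.8 -0.5  0.  -0.4  0.2 -1.1  0.9 -0.2 -0.8  0.
 -0.8 -1.1]
hinge [0.61171116 0.0234202  0.1045    ] (np.float64(311.67149059930165), np.float64(164.1388470300599)) (np.float64(345.884202329116), np.float64(227.27221615211357))
handle [0.46831739 0.0018975  0.1445    ] (np.float64(317.9673580361553), np.float64(208.08292609319656)) (np.float64(316.2708586670912), np.float64(180.3811064820426))
knob [0.51776352 0.00931912 0.073     ] (np.float64(316.0781756280329), np.float64(194.58255800042394)) (np.float64(326.1124697075437), np.float64(211.35433780699938))
knobtop [0.51776352 0.00931912 0.086     ] (np.float64(316.00520831669587), np.float64(194.14199931459046)) (np.float64(326.1172037784682), np.float64(207.99182363515))
handle seen [0.46754873 0.00294592 0.1495    ] bar ends [0.46307135 0.03961233 0.1495    ] [ 0.47265193 -0.03557566  0.1495    ]
[0.46772167 0.00297888 0.14735225] [0.47123408 0.00074564 0.14580616]
```

```bash
cat >> h.py <<'E'
from scipy.spatial.transform import Rotation as Ro
P=np.array([.5311,-.0797,.149])  # station
def S2W(q): c,d=np.cos(P[2]),np.sin(P[2]); return np.array([P[0]+c*q[0]-d*q[1],P[1]+d*q[0]+c*q[1],q[2]])
def W2S(q): c,d=np.cos(P[2]),np.sin(P[2]); x,y=q[0]-P[0],q[1]-P[1]; return np.array([c*x+d*y,-d*x+c*y,q[2]])
def cur():
    o=manip.observe(); w,x,y,z=o['ee_rot']; return o['ee_pos'],Ro.from_quat([x,y,z,w]),o
def down(a): # tool y at world angle a, z down
    y=np.array([np.cos(a),np.sin(a),0]);z=np.array([0,0,-1.]); return Ro.from_matrix(np.column_stack([np.cross(y,z),y,z]))
def go(p,R):
    p0,R0,o=cur(); print('xyz mm',np.round(R0.inv().apply(np.array(p)-p0)*1000,1),'rot deg',np.round(np.degrees((R0.inv()*R).as_rotvec()),1))
E
python3 - <<'E'
from h import *
T=load('top0')
t=lambda u,v:(265+(u+.5)/5-.5,135+(v+.5)/5-.5)
print('shot top',W2S(pt(T,*t(485,320),.148)),W2S(pt(T,*t(485,365),.09)))
print('jug',W2S(pt(T,*t(632,330),.191)))
print('tall glass',pt(T,209,234,.13))
h=S2W((-.05,.09,.1395)); print(h)
go([.42,.32,.28],down(.149+.5)); go([*h[:2],.25],down(.149))
E
```

```text
shot top [-0.04058453 -0.04662853  0.148     ] [-0.06390631 -0.04751909  0.09      ]
jug [-0.06287176 -0.12845927  0.191     ]
tall glass [0.38767845 0.33748217 0.13      ]
[0.46829356 0.00188034 0.1395    ]
xyz mm [-312.7 -249.2  -43.7] rot deg [-0.1  0.  36.4]
xyz mm [-448.7 -540.8  -13.3] rot deg [-0.1  0.  65.1]
```

step_arm([
  {"xyz": [-40,-32,-20],"rot": [0,0,5],"grip": -1},
  {"xyz": [-80,-63,-40],"rot": [0,0,10],"grip": -1},
  {"xyz": [-115,-92,-44],"rot": [0,0,14],"grip": -1},
  {"xyz": [-145,-116,-44],"rot": [0,0,18],"grip": -1},
  {"xyz": [-175,-140,-44],"rot": [0,0,22],"grip": -1},
  {"xyz": [-205,-164,-44],"rot": [0,0,26],"grip": -1},
  {"xyz": [-235,-188,-44],"rot": [0,0,30],"grip": -1},
  {"xyz": [-265,-212,-44],"rot": [0,0,33],"grip": -1},
  {"xyz": [-295,-236,-44],"rot": [0,0,36],"grip": -1},
  {"xyz": [-313,-250,-44],"rot": [0,0,36.4],"grip": -1},
])

```text
clock: 0.98
ee_pos: [0.4217, 0.316, 0.2807]
ee_rot: [0.0, 0.447, 0.895, -0.0]
ft_force: [0.4, -0.5, -0.3]
opening: 1.001
```

Run:
```python
from h import *
h=S2W((-.05,.09,.1395))
print(cur()[0]);go([*h[:2],.25],down(.149))
```

```text
[0.42166465 0.31602396 0.28072004]
xyz mm [-279.2 -151.4   30.9] rot deg [ 0.   0.  28.4]
```

step_arm([
  {"xyz": [-34,-19,0],"rot": [0,0,4],"grip": -1},
  {"xyz": [-68,-37,0],"rot": [0,0,8],"grip": -1},
  {"xyz": [-102,-55,0],"rot": [0,0,12],"grip": -1},
  {"xyz": [-136,-74,0],"rot": [0,0,16],"grip": -1},
  {"xyz": [-170,-92,0],"rot": [0,0,20],"grip": -1},
  {"xyz": [-204,-111,10],"rot": [0,0,24],"grip": -1},
  {"xyz": [-238,-129,20],"rot": [0,0,28.4],"grip": -1},
  {"xyz": [-265,-144,31],"rot": [0,0,28.4],"grip": -1},
  {"xyz": [-279,-151,31],"rot": [0,0,28.4],"grip": -1},
  {"xyz": [-279,-151,31],"rot": [0,0,28.4],"grip": -1},
])

```text
clock: 1.82
ee_pos: [0.4683, 0.0019, 0.2492]
ee_rot: [0.0, 0.653, 0.757, -0.001]
ft_force: [0.2, -0.0, 0.3]
opening: 1.001
```

Run:
```python
from h import *
h=S2W((-.05,.09,.1395))
p,R,o=cur(); print(p,W2S(p),o['ft_force'],o['joint_positions']);go(h,down(.149))
c=cap('wrist','w1'); 
for q in [(-.05,.09,.1445),(-.05,.056,.1445),(-.05,.124,.1445),(0,.09,.086)]: print(proj(c,S2W(q)))
```

```text
[0.46828017 0.00186647 0.24923428] [-0.0500153   0.08998828  0.24923428] [ 0.24276652 -0.03949334  0.27666071] [-0.66814795  0.11847399  0.58364375  2.04628279 -0.07617486  0.99855281
  0.10107347]
xyz mm [1.000e-01 1.000e-01 1.097e+02] rot deg [-0.1  0.1 -0.1]
(np.float64(316.59620219604926), np.float64(200.59622440056808))
(np.float64(316.7141795111649), np.float64(239.6299873118775))
(np.float64(316.4700939684842), np.float64(158.8722823773571))
(np.float64(367.4078740259023), np.float64(184.8972692902548))
```

View pics/w1.png

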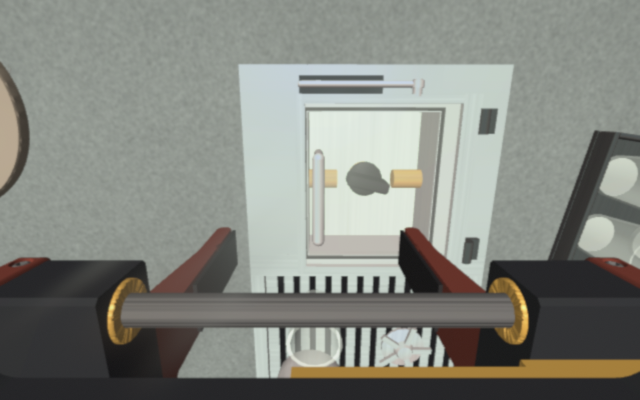

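The bar is within 2 mm of the predicted position, between (319,150) and (319,244). The wing points right and slightly down, about 0.3 rad. I'm descending on the bar and gripping it.

step_arm([
  {"xyz": [0,1,25],"rot": [0,0,0],"grip": -1},
  {"xyz": [0,1,50],"rot": [0,0,0],"grip": -0.5},
  {"xyz": [0,1,75],"rot": [0,0,0],"grip": -0.3},
  {"xyz": [0,1,95],"rot": [0,0,0],"grip": -0.3},
  {"xyz": [0,1,110],"rot": [0,0,0],"grip": -0.3},
  {"xyz": [0,1,110],"rot": [0,0,0],"grip": -0.3},
  {"xyz": [0,1,110],"rot": [0,0,0],"grip": -0.3},
], grip_force=12)

```text
clock: 2.45
ee_pos: [0.4693, 0.0074, 0.1395]
ee_rot: [-0.001, 0.65, 0.76, -0.001]
ft_force: [-0.3, -0.2, 0.5]
opening: 0.65
```

step_arm([
  {"xyz": [0,0,0],"rot": [0,0,0],"grip": 1},
  {"xyz": [0,0,0],"rot": [0,0,0],"grip": 1},
  {"xyz": [0,0,0],"rot": [0,0,0],"grip": 1},
  {"xyz": [0,0,0],"rot": [0,0,0],"grip": 1},
  {"xyz": [0,0,0],"rot": [0,0,0],"grip": 1},
  {"xyz": [0,0,0],"rot": [0,0,0],"grip": 1},
  {"xyz": [0,0,0],"rot": [0,0,0],"grip": 1},
  {"xyz": [0,0,0],"rot": [0,0,0],"grip": 1},
])

```text
clock: 3.12
ee_pos: [0.4682, 0.0059, 0.1395]
ee_rot: [-0.001, 0.651, 0.759, -0.001]
ft_force: [-3.4, -0.3, 5.1]
opening: 0.109
```

```bash
cat >> h.py <<'E'
def handle(th): # grasp TCP target in station coords (tool down)
    return np.array([.095-.145*np.cos(th)+.04*np.sin(th),.09,.1045+.145*np.sin(th)+.04*np.cos(th)])
E
python3 - <<'E'
from h import *
p,R,o=cur(); print(W2S(p),o['ft_force'],o['opening'],R.as_rotvec())
for th in np.arange(0,1.56,.08):
    d=handle(th)-handle(0); print(round(th,2),np.round(d*1000,1))
E
```

```text
[-0.04950005  0.09403595  0.13946918] [-3.42862175 -0.34211549  5.09796998] 0.10880260022642942 [-2.04268932 -2.38360894  0.00318438]
0.0 [0. 0. 0.]
0.08 [ 3.7  0.  11.5]
0.16 [ 8.2  0.  22.6]
0.24 [13.7  0.  33.3]
0.32 [19.9  0.  43.6]
0.4 [27.   0.  53.3]
0.48 [34.9  0.  62.4]
0.56 [43.4  0.  70.9]
0.64 [52.6  0.  78.7]
0.72 [62.4  0.  85.7]
0.8 [72.7  0.  91.9]
0.88 [83.4  0.  97.2]
0.96 [ 94.6   0.  101.7]
1.04 [106.1   0.  105.3]
1.12 [117.8   0.  107.9]
1.2 [129.7   0.  109.6]
1.28 [141.7   0.  110.4]
1.36 [153.8   0.  110.2]
1.44 [165.7   0.  109. ]
1.52 [177.6   0.  106.8]
```

step_arm([
  {"xyz": [0,2,-6],"rot": [0,0,0],"grip": 1},
  {"xyz": [0,4,-11],"rot": [0,0,0],"grip": 1},
  {"xyz": [0,6,-17],"rot": [0,0,0],"grip": 1},
  {"xyz": [0,8,-23],"rot": [0,0,0],"grip": 1},
  {"xyz": [0,14,-33],"rot": [0,0,0],"grip": 1},
  {"xyz": [0,20,-44],"rot": [0,0,0],"grip": 1},
  {"xyz": [0,27,-53],"rot": [0,0,0],"grip": 1},
])

```text
clock: 3.7
ee_pos: [0.4938, 0.0097, 0.193]
ee_rot: [-0.002, 0.651, 0.759, -0.002]
ft_force: [-12.2, -1.0, 5.1]
opening: 0.109
```

```bash
cat > q.py <<'E'
from h import *
from scipy.optimize import minimize_scalar
p,R,o=cur(); s=W2S(p); z=R.apply([0,0,1]); gsp=s+np.array([0,0,.005])
th=minimize_scalar(lambda t:np.linalg.norm((handle(t)-gsp)[[0,2]]),bounds=(0,1.6),method='bounded')
print('st',np.round(s*1000,1),'F',np.round(o['ft_force'],1),'tq',np.round(o['torque'],2),'op',round(o['opening']*88,1),'th',round(th.x,3),'res mm',round(th.fun*1000,1),'yaw rel',np.round(np.degrees((down(P[2]).inv()*R).as_rotvec()),1),'t',o['clock'])
E
python3 q.py
```

```text
st [-23.6  93.9 193. ] F [-12.2  -1.    5.1] tq [-0.5   2.61 -0.08] op 9.6 th 0.399 res mm 0.6 yaw rel [ 0.4  0.  -0.2] t 3.7
```

step_arm([
  {"xyz": [0,2,-5],"rot": [0,0,0],"grip": 1},
  {"xyz": [0,6.5,-10],"rot": [0,0,0],"grip": 1},
  {"xyz": [0,15,-18.5],"rot": [0,0,0],"grip": 1},
  {"xyz": [0,24,-26],"rot": [0,0,0],"grip": 1},
  {"xyz": [0,34,-33.2],"rot": [0,0,0],"grip": 1},
  {"xyz": [0,44.5,-39.4],"rot": [0,0,0],"grip": 1},
  {"xyz": [0,55,-44.8],"rot": [0,0,0],"grip": 1},
  {"xyz": [0,66,-49.4],"rot": [0,0,0],"grip": 1},
])

```text
clock: 4.37
ee_pos: [0.5626, 0.0199, 0.2435]
ee_rot: [0.001, 0.651, 0.759, 0.0]
ft_force: [-1.9, -1.8, 1.8]
opening: 0.113
```

```bash
python3 q.py
```

```text
st [ 46.   93.8 243.5] F [-1.9 -1.8  1.8] tq [-0.55  0.57 -0.04] op 10.0 th 0.974 res mm 1.7 yaw rel [-0.1 -0.  -0.3] t 4.3667
```

step_arm([
  {"xyz": [0,9,-3],"rot": [0,0,0],"grip": 1},
  {"xyz": [0,18,-5],"rot": [0,0,0],"grip": 1},
  {"xyz": [0,27,-6.5],"rot": [0,0,0],"grip": 1},
  {"xyz": [0,36,-7.5],"rot": [0,0,0],"grip": 1},
  {"xyz": [0,45,-8],"rot": [0,0,0],"grip": 1},
  {"xyz": [0,54,-8],"rot": [0,0,0],"grip": 1},
  {"xyz": [0,63,-7.5],"rot": [0,0,0],"grip": 1},
  {"xyz": [0,68,-7],"rot": [0,0,0],"grip": 1},
])

```text
clock: 5.03
ee_pos: [0.6302, 0.0301, 0.2489]
ee_rot: [0.001, 0.651, 0.759, -0.0]
ft_force: [0.1, -5.2, 2.4]
opening: 0.106
```

```bash
python3 q.py
```

```text
st [114.3  93.8 248.9] F [ 0.1 -5.2  2.4] tq [-1.19  0.18 -0.05] op 9.3 th 1.43 res mm 0.2 yaw rel [-0.  -0.1 -0.2] t 5.0333
```

step_arm([
  {"xyz": [-0.5,3,0.3],"rot": [0,0,0],"grip": 1},
  {"xyz": [-1,6,0.8],"rot": [0,0,0],"grip": 1},
  {"xyz": [-1,9,1.5],"rot": [0,0,0],"grip": 1},
  {"xyz": [-1,12,2.2],"rot": [0,0,0],"grip": 1},
  {"xyz": [-1,14,2.7],"rot": [0,0,0],"grip": 1},
  {"xyz": [-1,15,3],"rot": [0,0,0],"grip": 1},
  {"xyz": [-1,15,3],"rot": [0,0,0],"grip": 1},
  {"xyz": [-1,15,3],"rot": [0,0,0],"grip": 1},
])

```text
clock: 5.7
ee_pos: [0.6437, 0.032, 0.246]
ee_rot: [0.0, 0.651, 0.759, -0.0]
ft_force: [0.4, -5.1, 2.4]
opening: 0.108
```

```bash
python3 q.py
python3 - <<'E'
from h import *
c=cap('scene','s2'); a=c['color'][120:300,240:420,::-1]; cv2.imwrite('pics/s2z.png',cv2.resize(a,None,fx=3.3,fy=3.3,interpolation=cv2.INTER_CUBIC))
E
```

```text
st [127.9  93.8 246. ] F [ 0.4 -5.1  2.4] tq [-1.04  0.06 -0.06] op 9.5 th 1.523 res mm 0.2 yaw rel [-0.  -0.  -0.3] t 5.7
```

View pics/s2z.png

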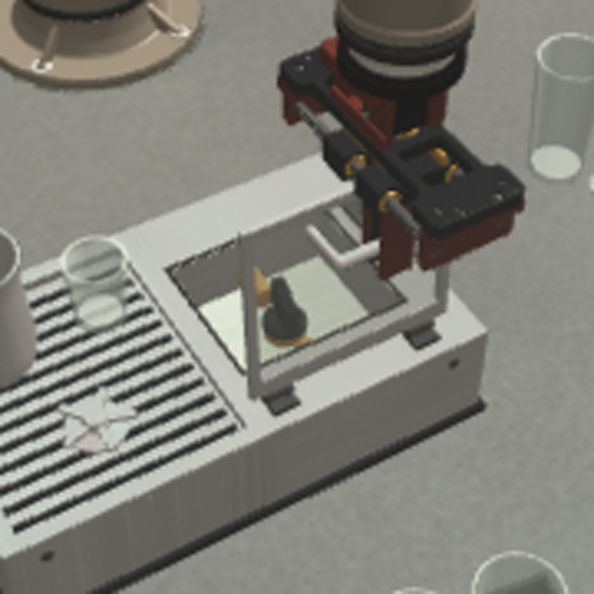

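step_arm([
  {"xyz": [0,-2,-0.4],"rot": [0,0,0],"grip": 1},
  {"xyz": [0,-4,-0.8],"rot": [0,0,0],"grip": 1},
  {"xyz": [0,-6,-1.2],"rot": [0,0,0],"grip": 1},
  {"xyz": [0,-8,-1.6],"rot": [0,0,0],"grip": 1},
  {"xyz": [0,-10,-2],"rot": [0,0,0],"grip": 1},
  {"xyz": [0,-12,-2.3],"rot": [0,0,0],"grip": 1},
  {"xyz": [0,-14,-2.6],"rot": [0,0,0],"grip": 1},
  {"xyz": [0,-15.5,-2.7],"rot": [0,0,0],"grip": 1},
  {"xyz": [0,-15.5,-2.7],"rot": [0,0,0],"grip": 1},
])

```text
clock: 6.5
ee_pos: [0.6279, 0.0301, 0.2486]
ee_rot: [-0.0, 0.651, 0.759, -0.0]
ft_force: [-0.1, -4.3, -0.2]
opening: 0.109
```

```bash
python3 q.py
```

```text
st [112.   94.2 248.6] F [-0.1 -4.3 -0.2] tq [-0.79 -0.04 -0.04] op 9.6 th 1.415 res mm 0.3 yaw rel [ 0.   0.  -0.3] t 6.5
```

step_arm([
  {"xyz": [0,-1,-0.1],"rot": [0,0,0],"grip": 1},
  {"xyz": [0,-2,-0.2],"rot": [0,0,0],"grip": 1},
  {"xyz": [0,-3,-0.3],"rot": [0,0,0],"grip": 1},
  {"xyz": [0,-3,-0.3],"rot": [0,0,0],"grip": 1},
])

```text
clock: 6.83
ee_pos: [0.6252, 0.0297, 0.2489]
ee_rot: [-0.0, 0.65, 0.76, 0.0]
ft_force: [0.1, -1.6, -0.1]
opening: 0.108
```

```bash
python3 q.py
```

```text
st [109.3  94.2 248.9] F [ 0.1 -1.6 -0.1] tq [-0.61  0.01  0.01] op 9.5 th 1.397 res mm 0.3 yaw rel [ 0.   0.  -0.3] t 6.8333
```

step_arm([
  {"xyz": [0,-1,0],"rot": [0,0,0],"grip": 1},
  {"xyz": [0,-2,-0.1],"rot": [0,0,0],"grip": 1},
  {"xyz": [0,-2,-0.1],"rot": [0,0,0],"grip": 1},
  {"xyz": [0,-2,-0.1],"rot": [0,0,0],"grip": 1},
])

```text
clock: 7.17
ee_pos: [0.6234, 0.0295, 0.2492]
ee_rot: [-0.0, 0.65, 0.76, 0.0]
ft_force: [0.6, -1.8, -0.9]
opening: 0.108
```

```bash
python3 q.py;  python3 - <<'E'
from h import *
c=cap('top','t3'); a=c['color'][135:250,265:425,::-1]; cv2.imwrite('pics/t3z.png',cv2.resize(a,None,fx=5,fy=5,interpolation=cv2.INTER_CUBIC))
c=cap('wrist','w3')
E
```

```text
st [107.5  94.3 249.2] F [ 0.6 -1.8 -0.9] tq [-0.36 -0.17 -0.08] op 9.5 th 1.385 res mm 0.2 yaw rel [-0.   0.  -0.3] t 7.1667
```

View pics/t3z.png

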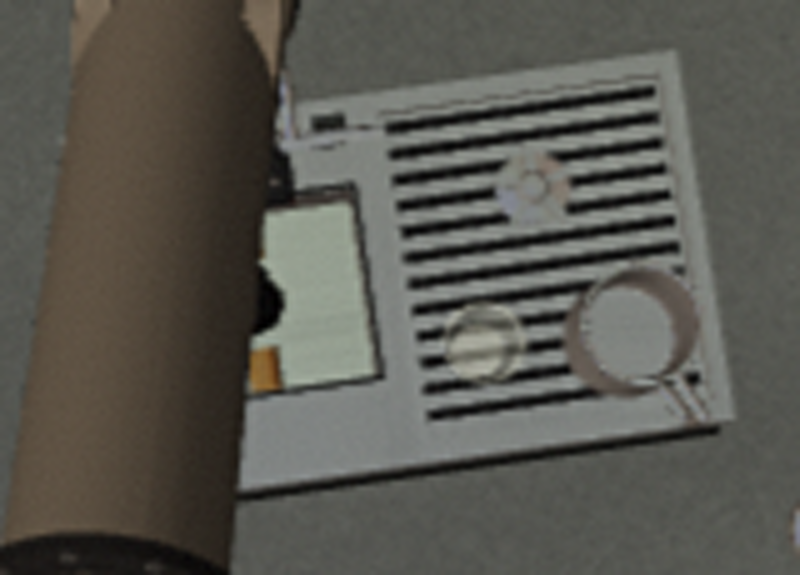

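View pics/w3.png

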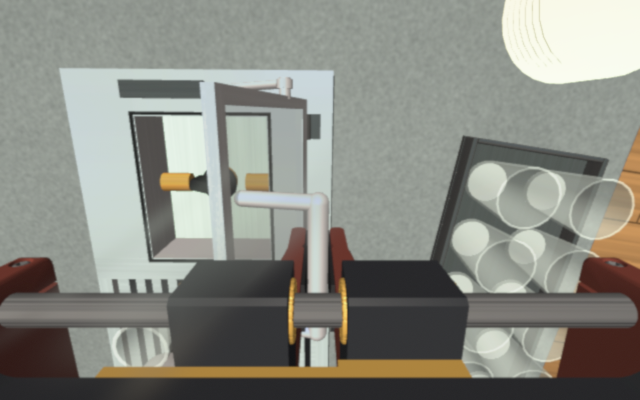

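step_arm([
  {"xyz": [0,-1,0],"rot": [0,0,0],"grip": 1},
  {"xyz": [0,-1,0],"rot": [0,0,0],"grip": 1},
  {"xyz": [0,-1,0],"rot": [0,0,0],"grip": 1},
])

```text
clock: 7.52
ee_pos: [0.6227, 0.0293, 0.2492]
ee_rot: [0.0, 0.651, 0.759, 0.0]
ft_force: [2.2, -0.1, -0.9]
opening: 0.11
```

```bash
python3 q.py
```

```text
st [106.7  94.2 249.2] F [ 2.2 -0.1 -0.9] tq [-0.16 -0.39 -0.06] op 9.7 th 1.38 res mm 0.2 yaw rel [-0.   0.  -0.3] t 7.5167
```

step_arm([
  {"xyz": [0,1,0],"rot": [0,0,0],"grip": 1},
  {"xyz": [0,1,0],"rot": [0,0,0],"grip": 0.6},
  {"xyz": [0,1,0],"rot": [0,0,0],"grip": 0.6},
  {"xyz": [0,1,0],"rot": [0,0,0],"grip": 0.6},
  {"xyz": [0,1,0],"rot": [0,0,0],"grip": 0.6},
  {"xyz": [0,1,0],"rot": [0,0,0],"grip": 0.6},
])

```text
clock: 8.02
ee_pos: [0.6233, 0.0291, 0.2491]
ee_rot: [-0.0, 0.651, 0.759, -0.0]
ft_force: [0.1, -0.9, 1.0]
opening: 0.199
```

```bash
python3 q.py
python3 - <<'E'
from h import *
c=cap('wrist','w4')
for th in (1.3,1.36,1.39,1.42,1.5):
    print(th,[np.round(proj(c,S2W(handle(th)+np.array([0,dy,0]))),1) for dy in (-.034,.034)])
E
```

```text
st [107.3  93.9 249.1] F [ 0.1 -0.9  1. ] tq [-0.05  0.06 -0.03] op 17.5 th 1.384 res mm 0.3 yaw rel [ 0.   0.  -0.3] t 8.0167
1.3 [array([291. , 328.8]), array([288.5, 200.7])]
1.36 [array([308.6, 328.5]), array([308.2, 200.6])]
1.39 [array([317.4, 328.1]), array([318. , 200.5])]
1.42 [array([326.1, 327.6]), array([327.8, 200.3])]
1.5 [array([348.8, 325.3]), array([353. , 199.3])]
```

View pics/w4.png

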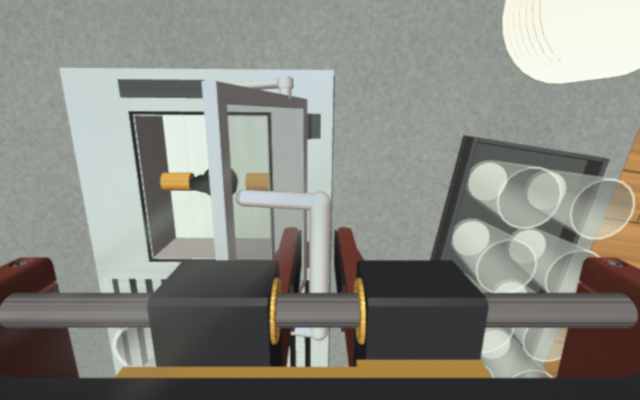

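step_arm([
  {"xyz": [0,0,-8],"rot": [0,0,0],"grip": 0.6},
  {"xyz": [0,0,-20],"rot": [0,0,0],"grip": 0.6},
  {"xyz": [0,0,-40],"rot": [0,0,0],"grip": 0.6},
  {"xyz": [0,0,-65],"rot": [0,0,0],"grip": 0.6},
  {"xyz": [0,0,-90],"rot": [0,0,0],"grip": 0.6},
  {"xyz": [0,-20,-95],"rot": [0,0,0],"grip": 0.3},
  {"xyz": [0,-50,-95],"rot": [0,0,-6],"grip": 0.3},
  {"xyz": [0,-80,-95],"rot": [0,0,-12],"grip": 0.3},
  {"xyz": [0,-110,-95],"rot": [0,0,-18],"grip": 0.3},
  {"xyz": [0,-140,-95],"rot": [0,0,-24],"grip": 0.3},
])

```text
clock: 8.9
ee_pos: [0.4841, 0.007, 0.3453]
ee_rot: [0.001, 0.476, 0.879, 0.001]
ft_force: [-0.2, 1.0, 0.6]
opening: 0.35
```

step_arm([
  {"xyz": [0,0,0],"rot": [0,0,-7],"grip": 0.3},
  {"xyz": [0,0,0],"rot": [0,0,-14],"grip": 0.3},
  {"xyz": [0,0,0],"rot": [0,0,-21],"grip": 0.3},
  {"xyz": [0,0,0],"rot": [0,0,-28],"grip": 0.3},
  {"xyz": [0,0,0],"rot": [0,0,-35],"grip": 0.3},
  {"xyz": [0,0,0],"rot": [0,0,-42],"grip": 0.3},
  {"xyz": [0,0,0],"rot": [0,0,-49],"grip": 0.3},
  {"xyz": [0,0,0],"rot": [0,0,-56],"grip": 0.3},
  {"xyz": [0,0,0],"rot": [0,0,-63],"grip": 0.3},
  {"xyz": [0,0,0],"rot": [0,0,-66],"grip": 0.3},
])

```text
clock: 9.73
ee_pos: [0.4854, 0.0072, 0.3455]
ee_rot: [0.001, -0.08, 0.997, 0.0]
ft_force: [-0.4, -0.3, 0.5]
opening: 0.352
```

```bash
python3 q.py
python3 - <<'E'
from h import *
c=cap('wrist','w5'); c=cap('scene','s5'); a=c['color'][120:300,240:420,::-1]; cv2.imwrite('pics/s5z.png',cv2.resize(a,None,fx=3.3,fy=3.3,interpolation=cv2.INTER_CUBIC))
E
```

```text
st [-32.3  92.7 345.5] F [-0.4 -0.3  0.5] tq [ 0.01  0.05 -0.03] op 31.0 th 0.824 res mm 126.6 yaw rel [ -0.1  -0.1 -90.6] t 9.7333
```

View pics/w5.png

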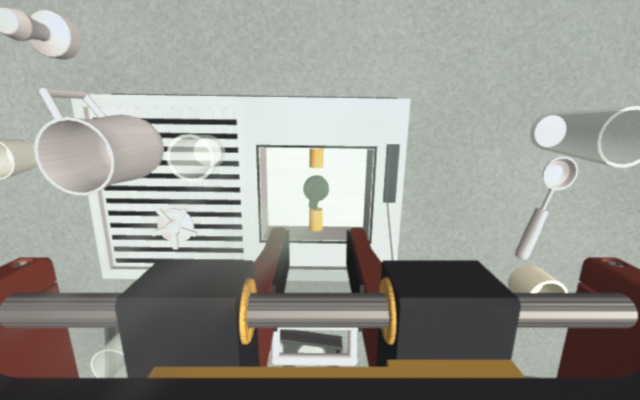

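View pics/s5z.png

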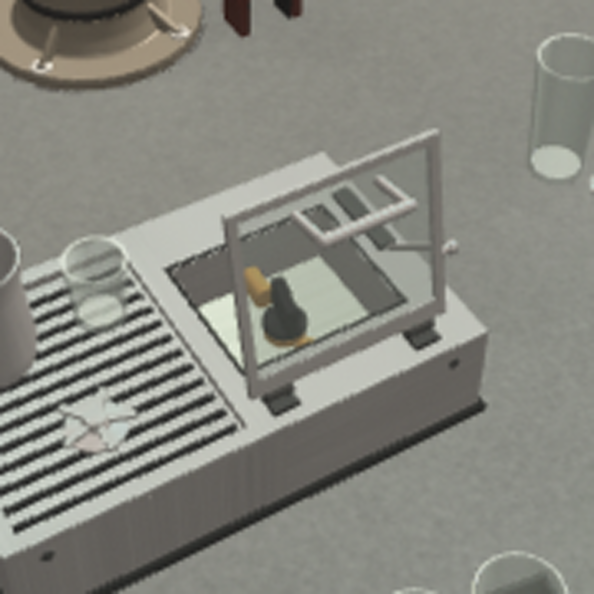

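The cover stands by itself on the stay, and the stay's foot is at the rail's end. Next I'll read the wing angle.

Run:
```python
from h import *
c=load('w5'); a=c['color'][135:255,240:400,::-1]; cv2.imwrite('pics/w5z.png',cv2.resize(a,None,fx=5,fy=5,interpolation=cv2.INTER_CUBIC))
f=lambda q:tuple(((np.array(proj(c,S2W(q)))-[240,135])*5).round())
import math
for k in (0,.15,.3):
    x,y=.021*math.cos(k),-.021*math.sin(k)
    print(k,f((x,.09+y,.086)),f((-x,.09-y,.086)))
print(f((0,.09,.059)),f((0,.09,.086)))
for q in [(.06,.16,.095),(-.06,.16,.095),(.06,.02,.095),(-.06,.02,.095)]: print(f(q))
```

```text
0 (np.float64(377.0), np.float64(367.0)) (np.float64(378.0), np.float64(211.0))
0.15 (np.float64(365.0), np.float64(366.0)) (np.float64(390.0), np.float64(212.0))
0.3 (np.float64(353.0), np.float64(363.0)) (np.float64(402.0), np.float64(214.0))
(np.float64(378.0), np.float64(266.0)) (np.float64(377.0), np.float64(290.0))
(np.float64(640.0), np.float64(520.0))
(np.float64(664.0), np.float64(64.0))
(np.float64(111.0), np.float64(516.0))
(np.float64(94.0), np.float64(59.0))
```

View pics/w5z.png

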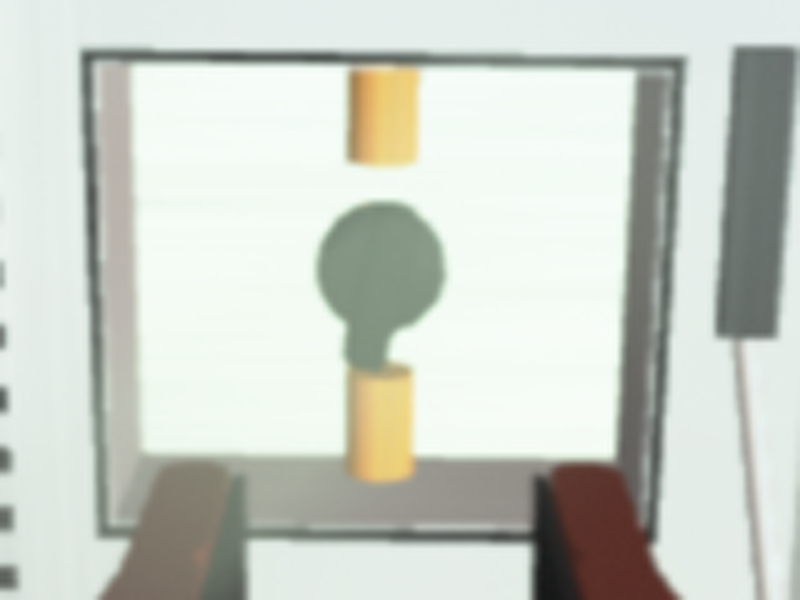

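```bash
cat >> h.py <<'E'
W=.031; PHT=.15; RC=.015
def tgt(phi,z=.080,r=RC,w=W,ph=PHT,gap=0):
    u=np.array([-np.cos(phi),np.sin(phi)]);n=np.array([np.sin(phi),np.cos(phi)])
    ut=np.array([-np.cos(ph),np.sin(ph)]);nt=np.array([np.sin(ph),np.cos(ph)])
    c=r*u-(.006+gap)*n
    q=c+w/2*nt+.010*ut+np.array([0,.09]); return np.array([q[0],q[1],z])
E
python3 - <<'E'
from h import *
c=load('w5')
for u,v in [(380,110),(382,440),(380,270),(380,240),(367,350),(365,360),(200,300)]:
    U,V=240+u/5,135+v/5; print((u,v),np.round(W2S(pt(c,U,V)),4))
R=down(P[2]-PHT+np.pi/2)
s=tgt(.15,z=.080,gap=.007); print(s)
q=S2W(s); q[2]=.20; go(q,R)
E
```

```text
(380, 110) [-0.0436  0.0902  0.0615]
(382, 440) [0.05   0.0916 0.0613]
(380, 270) [-0.0055  0.0906  0.087 ]
(380, 240) [-0.0135  0.0905  0.0872]
(367, 350) [0.0163 0.0874 0.0862]
(365, 360) [0.0189 0.0869 0.0865]
(200, 300) [0.0148 0.0385 0.0406]
[-0.02434568  0.09620788  0.08      ]
xyz mm [ -7.7   3.4 145.4] rot deg [0.  0.1 8.9]
```

step_arm([
  {"xyz": [-4,2,30],"rot": [0,0,5],"grip": 0.3},
  {"xyz": [-8,3.5,65],"rot": [0,0,8.9],"grip": 0.3},
  {"xyz": [-8,3.5,100],"rot": [0,0,8.9],"grip": 0.3},
  {"xyz": [-8,3.5,130],"rot": [0,0,8.9],"grip": 0.3},
  {"xyz": [-8,3.5,145],"rot": [0,0,8.9],"grip": 0.3},
  {"xyz": [-8,3.5,145],"rot": [0,0,8.9],"grip": 0.3},
  {"xyz": [-8,3.5,145],"rot": [0,0,8.9],"grip": 0.3},
])

```text
clock: 10.42
ee_pos: [0.4926, 0.0121, 0.1995]
ee_rot: [-0.0, 0.002, 1.0, -0.0]
ft_force: [0.6, -0.1, -0.3]
opening: 0.352
```

Run:
```python
from h import *
s=tgt(.16,z=.081,gap=.007); p,R,o=cur(); print(W2S(p),o['opening'],o['ft_force'],o['torque'])
go(S2W(s),down(P[2]-PHT+np.pi/2))
c=cap('wrist','w6')
f=lambda q:tuple(np.round(proj(c,S2W(q))))
import math
x,y=.021*math.cos(.16),-.021*math.sin(.16)
print(f((x,.09+y,.086)),f((-x,.09-y,.086)))
# fingertip pads prediction
for b in (-.0155,-.029,.0155): print(np.round(proj(c,p+R.apply([0,b,.014]))))
```

```text
[-0.02445536  0.09645996  0.19954297] 0.35176877400365253 [ 0.55750624 -0.13729066 -0.29453163] [0.05888237 0.02845941 0.01147975]
xyz mm [-1.000e-01 -0.000e+00  1.185e+02] rot deg [-0.  -0.  -0.1]
(np.float64(315.0), np.float64(249.0)) (np.float64(315.0), np.float64(203.0))
[290. 245.]
[265. 245.]
[347. 245.]
```

View pics/w6.png

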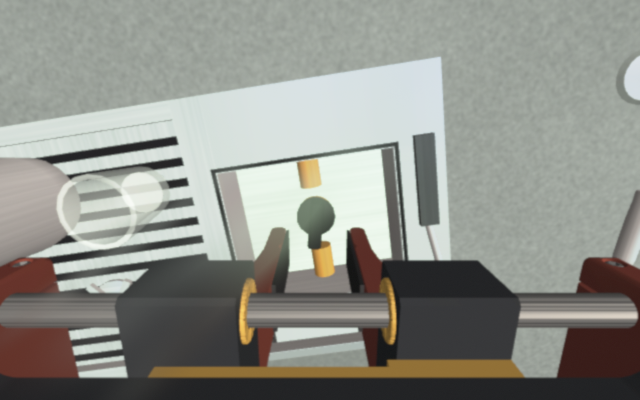

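step_arm([
  {"xyz": [0,0,30],"rot": [0,0,0],"grip": 0.3},
  {"xyz": [0,0,60],"rot": [0,0,0],"grip": 0.3},
  {"xyz": [0,0,85],"rot": [0,0,0],"grip": 0.3},
  {"xyz": [0,0,105],"rot": [0,0,0],"grip": 0.3},
  {"xyz": [0,0,118],"rot": [0,0,0],"grip": 0.3},
  {"xyz": [0,0,118],"rot": [0,0,0],"grip": 0.3},
  {"xyz": [0,0,118],"rot": [0,0,0],"grip": 0.3},
])

```text
clock: 11.05
ee_pos: [0.4937, 0.0124, 0.0824]
ee_rot: [0.001, 0.001, 1.0, 0.0]
ft_force: [-0.2, 0.2, 0.7]
opening: 0.35
```

```bash
cat > k.py <<'E'
from h import *
p,R,o=cur(); s=W2S(p); w=o['opening']*.088
ut=np.array([-np.cos(PHT),np.sin(PHT)]);nt=np.array([np.sin(PHT),np.cos(PHT)])
cor=s[:2]-np.array([0,.09])-w/2*nt-.010*ut   # inner corner rel. axis
# phi with corner on trailing face: cor.n=-.006
d=np.hypot(*cor); 
from scipy.optimize import brentq
# angle: cor = r u - .006 n
r=np.sqrt(max(d*d-.006**2,0))
a=np.arctan2(cor[1],-cor[0]) # angle of cor in (u-angle) convention
phi=a+np.arctan2(.006,r)
F=o['ft_force']; c,d2=np.cos(P[2]),np.sin(P[2]); Fs=np.array([c*F[0]+d2*F[1],-d2*F[0]+c*F[1]])
n=np.array([np.sin(phi),np.cos(phi)]);u=np.array([-np.cos(phi),np.sin(phi)])
tq=-(cor[0]*-Fs[1]-cor[1]*-Fs[0])
print('tcp',np.round(s*1000,1),'op',round(w*1000,1),'corner',np.round(cor*1000,1),'r',round(r*1000,1),'phi',round(phi,3),'Fst',np.round(Fs,1),'Fz',round(F[2],1),'push n',round(-Fs@n,1),'u',round(-Fs@u,1),'torque cw',round(tq,3),'t',round(o['clock'],2))
import sys
def sh(ph,r=RC): return np.round(R.inv().apply(S2W(tgt(ph,z=.081,r=r))-p)*1000,1)
for x in sys.argv[1:]: print(x,sh(float(x)))
E
python3 k.py .16 .3 .5
```

```text
tcp [-23.4  96.6  82.4] op 30.8 corner [-15.8 -10.1] r 17.7 phi -0.244 Fst [-0.2  0.2] Fz 0.7 push n -0.2 u -0.1 torque cw -0.005 t 11.05
.16 [1.  6.6 1.4]
.3 [1.7 8.8 1.4]
.5 [ 2.1 12.   1.4]
```

step_arm([
  {"xyz": [0.5,3,1],"rot": [0,0,0],"grip": 0.3},
  {"xyz": [1,5,1],"rot": [0,0,0],"grip": 0.3},
  {"xyz": [1,6.5,1],"rot": [0,0,0],"grip": 0.3},
  {"xyz": [1.4,8,1],"rot": [0,0,0],"grip": 0.3},
  {"xyz": [1.5,9,1],"rot": [0,0,0],"grip": 0.3},
  {"xyz": [1.5,9,1],"rot": [0,0,0],"grip": 0.3},
], grip_force=60)

```text
clock: 11.55
ee_pos: [0.4914, 0.021, 0.0806]
ee_rot: [0.001, 0.001, 1.0, -0.0]
ft_force: [-0.3, -0.7, 0.9]
opening: 0.349
```

```bash
python3 k.py .3 .5 .7 .9
```

```text
tcp [-24.3 105.5  80.6] op 30.7 corner [-16.7  -1.2] r 15.6 phi 0.298 Fst [-0.4 -0.6] Fz 0.9 push n 0.7 u -0.2 torque cw 0.01 t 11.55
.3 [-0.6  0.1 -0.4]
.5 [-0.2  3.3 -0.4]
.7 [-0.4  6.5 -0.4]
.9 [-1.3  9.6 -0.4]
```

step_arm([
  {"xyz": [-0.5,1,0],"rot": [0,0,0],"grip": 0.3},
  {"xyz": [-0.5,2,0],"rot": [0,0,0],"grip": 0.3},
  {"xyz": [-0.5,3,0],"rot": [0,0,0],"grip": 0.3},
  {"xyz": [-0.5,3,0],"rot": [0,0,0],"grip": 0.3},
])

```text
clock: 11.88
ee_pos: [0.4912, 0.0223, 0.0803]
ee_rot: [-0.0, 0.002, 1.0, -0.001]
ft_force: [-0.6, -5.3, 5.0]
opening: 0.349
```

```bash
python3 k.py .5 .7 .9;  python3 - <<'E'
from h import *
c=cap('wrist','w7');a=c['color'][100:300,200:440,::-1]; cv2.imwrite('pics/w7z.png',cv2.resize(a,None,fx=3,fy=3,interpolation=cv2.INTER_CUBIC))
E
```

```text
tcp [-24.3 106.8  80.3] op 30.8 corner [-16.7   0.1] r 15.6 phi 0.376 Fst [-1.4 -5.1] Fz 5.0 push n 5.3 u 0.6 torque cw 0.085 t 11.88
.5 [-0.4  2.  -0.7]
.7 [-0.6  5.2 -0.7]
.9 [-1.4  8.3 -0.7]
```

View pics/w7z.png

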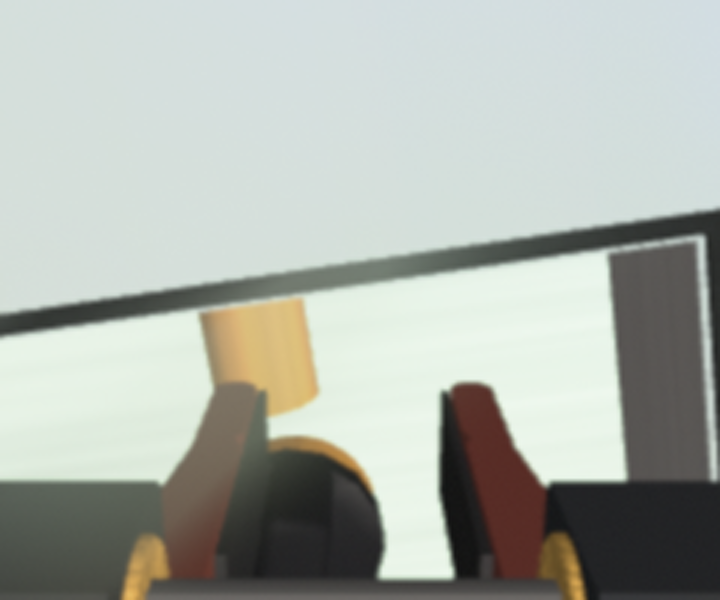

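step_arm([
  {"xyz": [0,0,-2],"rot": [0,0,0],"grip": 0.3},
  {"xyz": [0,0,-3],"rot": [0,0,0],"grip": 0.3},
  {"xyz": [0,0,-3],"rot": [0,0,0],"grip": 0.3},
])

```text
clock: 12.18
ee_pos: [0.4906, 0.0225, 0.0827]
ee_rot: [-0.001, 0.002, 1.0, -0.001]
ft_force: [0.1, -6.6, -0.6]
opening: 0.349
```

```bash
python3 k.py .5 .7 .9
```

```text
tcp [-24.8 107.   82.7] op 30.7 corner [-17.2   0.4] r 16.2 phi 0.376 Fst [-0.9 -6.6] Fz -0.6 push n 6.4 u 1.6 torque cw 0.114 t 12.18
.5 [-1.   1.9  1.7]
.7 [-1.2  5.1  1.7]
.9 [-2.   8.2  1.7]
```

step_arm([
  {"xyz": [-0.3,1,0],"rot": [0,0,0],"grip": 0.3},
  {"xyz": [-0.6,2,0],"rot": [0,0,0],"grip": 0.3},
  {"xyz": [-0.6,2,0],"rot": [0,0,0],"grip": 0.3},
])

```text
clock: 12.43
ee_pos: [0.4905, 0.0243, 0.0826]
ee_rot: [-0.002, 0.002, 1.0, -0.001]
ft_force: [-3.2, -7.4, 2.3]
opening: 0.35
```

```bash
python3 k.py .5 .7 .9
```

```text
tcp [-24.7 108.8  82.6] op 30.8 corner [-17.1   2.1] r 16.2 phi 0.478 Fst [-4.2 -6.9] Fz 2.3 push n 8.0 u -0.6 torque cw 0.127 t 12.43
.5 [-1.1  0.1  1.6]
.7 [-1.3  3.3  1.6]
.9 [-2.2  6.4  1.6]
```

step_arm([
  {"xyz": [-0.5,1,0],"rot": [0,0,0],"grip": 0.3},
  {"xyz": [-0.6,2,0],"rot": [0,0,0],"grip": 0.3},
  {"xyz": [-0.6,2,0],"rot": [0,0,0],"grip": 0.3},
])

```text
clock: 12.68
ee_pos: [0.4905, 0.0263, 0.0826]
ee_rot: [-0.002, 0.002, 1.0, -0.001]
ft_force: [-4.2, -6.7, 3.4]
opening: 0.354
```

```bash
python3 k.py .7 .8 .9 1
```

```text
tcp [-24.4 110.8  82.6] op 31.2 corner [-16.8   3.9] r 16.2 phi 0.584 Fst [-5.2 -6. ] Fz 3.4 push n 7.8 u -1.0 torque cw 0.121 t 12.68
.7 [-1.3  1.3  1.6]
.8 [-1.7  2.8  1.6]
.9 [-2.2  4.4  1.6]
1 [-2.8  5.9  1.6]
```

step_arm([
  {"xyz": [-0.3,1,0],"rot": [0,0,0],"grip": 0.3},
  {"xyz": [-0.7,2,0],"rot": [0,0,0],"grip": 0.3},
  {"xyz": [-0.7,2,0],"rot": [0,0,0],"grip": 0.3},
])

```text
clock: 12.93
ee_pos: [0.4907, 0.0284, 0.0825]
ee_rot: [-0.003, 0.002, 1.0, -0.001]
ft_force: [-5.7, -4.7, 5.3]
opening: 0.35
```

```bash
python3 k.py .8 .9 1 1.1
```

```text
tcp [-23.9 112.9  82.5] op 30.8 corner [-16.3   6.2] r 16.4 phi 0.715 Fst [-6.3 -3.8] Fz 5.3 push n 7.0 u -2.3 torque cw 0.101 t 12.93
.8 [-1.5  0.7  1.5]
.9 [-2.   2.2  1.5]
1 [-2.6  3.7  1.5]
1.1 [-3.4  5.1  1.5]
```

step_arm([
  {"xyz": [-0.6,0.9,-0.5],"rot": [0,0,0],"grip": 0.3},
  {"xyz": [-1.2,1.8,-1],"rot": [0,0,0],"grip": 0.3},
  {"xyz": [-1.2,1.8,-1],"rot": [0,0,0],"grip": 0.3},
])

```text
clock: 13.18
ee_pos: [0.4911, 0.0303, 0.0828]
ee_rot: [-0.003, 0.002, 1.0, -0.001]
ft_force: [-5.7, -5.6, -1.5]
opening: 0.351
```

```bash
python3 k.py .9 1 1.1 1.2
```

```text
tcp [-23.2 114.7  82.8] op 30.9 corner [-15.6   7.9] r 16.5 phi 0.82 Fst [-6.4 -4.6] Fz -1.5 push n 7.9 u -1.0 torque cw 0.124 t 13.18
.9 [-1.6  0.4  1.8]
1 [-2.2  1.9  1.8]
1.1 [-3.   3.3  1.8]
1.2 [-4.   4.6  1.8]
```

Steady running friction (0.12 N m), so it's just a vertical stick effect. I'm continuing.

step_arm([
  {"xyz": [-0.6,0.9,0],"rot": [0,0,0],"grip": 0.3},
  {"xyz": [-1.2,1.7,0],"rot": [0,0,0],"grip": 0.3},
  {"xyz": [-1.2,1.7,0],"rot": [0,0,0],"grip": 0.3},
])

```text
clock: 13.43
ee_pos: [0.4918, 0.0322, 0.0828]
ee_rot: [-0.004, 0.001, 1.0, -0.001]
ft_force: [-6.1, -4.6, 1.2]
opening: 0.349
```

```bash
python3 k.py 1 1.1 1.2
```

```text
tcp [-22.3 116.5  82.8] op 30.7 corner [-14.7   9.9] r 16.6 phi 0.938 Fst [-6.7 -3.6] Fz 1.2 push n 7.6 u -1.0 torque cw 0.12 t 13.43
1 [-1.6 -0.1  1.8]
1.1 [-2.4  1.3  1.7]
1.2 [-3.3  2.6  1.7]
```

step_arm([
  {"xyz": [-0.8,0.7,0],"rot": [0,0,0],"grip": 0.3},
  {"xyz": [-1.5,1.3,0],"rot": [0,0,0],"grip": 0.3},
  {"xyz": [-1.5,1.3,0],"rot": [0,0,0],"grip": 0.3},
])

```text
clock: 13.68
ee_pos: [0.4924, 0.0336, 0.0827]
ee_rot: [-0.005, 0.001, 1.0, -0.001]
ft_force: [-9.5, -4.2, 4.1]
opening: 0.352
```

```bash
python3 k.py 1.1 1.2 1.3
```

```text
tcp [-21.4 117.8  82.7] op 31.0 corner [-13.8  11. ] r 16.6 phi 1.018 Fst [-10.   -2.7] Fz 4.1 push n 10.0 u -3.0 torque cw 0.148 t 13.68
1.1 [-1.7 -0.1  1.7]
1.2 [-2.7  1.2  1.7]
1.3 [-3.7  2.5  1.7]
```

step_arm([
  {"xyz": [-0.7,0.4,0],"rot": [0,0,0],"grip": 0.3},
  {"xyz": [-0.7,0.4,0],"rot": [0,0,0],"grip": 0.3},
])

```text
clock: 13.85
ee_pos: [0.4927, 0.0339, 0.0827]
ee_rot: [-0.005, 0.002, 1.0, -0.001]
ft_force: [-10.6, -4.4, 5.4]
opening: 0.352
```

```bash
python3 k.py
```

```text
tcp [-21.1 118.1  82.7] op 30.9 corner [-13.5  11.3] r 16.6 phi 1.042 Fst [-11.2  -2.7] Fz 5.4 push n 11.0 u -3.3 torque cw 0.163 t 13.85
```

step_arm([
  {"xyz": [-0.9,0.4,-0.5],"rot": [0,0,0],"grip": 0.3},
  {"xyz": [-0.9,0.4,-0.5],"rot": [0,0,0],"grip": 0.3},
])

```text
clock: 14.02
ee_pos: [0.4929, 0.0342, 0.0828]
ee_rot: [-0.006, 0.002, 1.0, -0.001]
ft_force: [-10.7, -5.0, 3.4]
opening: 0.351
```

```bash
python3 k.py
```

```text
tcp [-20.9 118.3  82.8] op 30.9 corner [-13.3  11.6] r 16.6 phi 1.063 Fst [-11.3  -3.4] Fz 3.4 push n 11.6 u -2.6 torque cw 0.176 t 14.02
```

step_arm([
  {"xyz": [-1.0,0.6,0],"rot": [0,0,0],"grip": 0.3},
  {"xyz": [-1.0,0.6,0],"rot": [0,0,0],"grip": 0.3},
  {"xyz": [-1.0,0.6,0],"rot": [0,0,0],"grip": 0.3},
])

```text
clock: 14.27
ee_pos: [0.4933, 0.0348, 0.0828]
ee_rot: [-0.007, 0.002, 1.0, -0.001]
ft_force: [-12.6, -4.1, 6.8]
opening: 0.349
```

```bash
python3 k.py
```

```text
tcp [-20.4 118.8  82.8] op 30.7 corner [-12.8  12.1] r 16.6 phi 1.104 Fst [-13.   -2.1] Fz 6.8 push n 12.6 u -3.9 torque cw 0.186 t 14.27
```

step_arm([
  {"xyz": [-1.0,0.6,-0.8],"rot": [0,0,0],"grip": 0.3},
  {"xyz": [-1.0,0.6,-0.8],"rot": [0,0,0],"grip": 0.3},
  {"xyz": [-1.0,0.6,-0.8],"rot": [0,0,0],"grip": 0.3},
])

```text
clock: 14.52
ee_pos: [0.4935, 0.0351, 0.083]
ee_rot: [-0.007, 0.002, 1.0, -0.001]
ft_force: [-12.4, -5.5, -0.5]
opening: 0.351
```

```bash
python3 k.py
```

```text
tcp [-20.2 119.1  83. ] op 30.9 corner [-12.6  12.3] r 16.6 phi 1.121 Fst [-13.1  -3.6] Fz -0.5 push n 13.3 u -2.5 torque cw 0.206 t 14.52
```

step_arm([
  {"xyz": [-1.0,0.6,0],"rot": [0,0,0],"grip": 0.3},
  {"xyz": [-1.0,0.6,0],"rot": [0,0,0],"grip": 0.3},
  {"xyz": [-1.0,0.6,0],"rot": [0,0,0],"grip": 0.3},
])

```text
clock: 14.77
ee_pos: [0.4938, 0.0356, 0.0829]
ee_rot: [-0.008, 0.002, 1.0, -0.001]
ft_force: [-15.2, -5.2, 2.4]
opening: 0.35
```

```bash
python3 k.py
```

```text
tcp [-19.8 119.5  82.9] op 30.8 corner [-12.2  12.8] r 16.6 phi 1.156 Fst [-15.8  -2.8] Fz 2.4 push n 15.6 u -3.8 torque cw 0.237 t 14.77
```

step_arm([
  {"xyz": [2,-1,0],"rot": [0,0,0],"grip": 0.3},
  {"xyz": [4,-3,0],"rot": [0,0,0],"grip": 0.3},
  {"xyz": [7,-5,0],"rot": [0,0,0],"grip": 0.3},
  {"xyz": [8,-6,0],"rot": [0,0,0],"grip": 0.3},
  {"xyz": [8,-6,-20],"rot": [0,0,0],"grip": 0.3},
  {"xyz": [8,-6,-55],"rot": [0,0,0],"grip": 0.3},
  {"xyz": [8,-6,-95],"rot": [0,0,0],"grip": 0.3},
  {"xyz": [8,-6,-130],"rot": [0,0,0],"grip": 0.3},
  {"xyz": [8,-6,-150],"rot": [0,0,0],"grip": 0.3},
  {"xyz": [8,-6,-150],"rot": [0,0,0],"grip": 0.3},
])

```text
clock: 15.6
ee_pos: [0.4974, 0.0322, 0.2406]
ee_rot: [0.005, 0.001, 1.0, 0.002]
ft_force: [0.6, -0.9, 0.1]
opening: 0.348
```

Run:
```python
from h import *
print(manip.observe()['ft_force'],manip.observe()['ee_pos'])
c=cap('wrist','w8');a=c['color'][120:280,220:420,::-1]; cv2.imwrite('pics/w8z.png',cv2.resize(a,None,fx=4,fy=3.75,interpolation=cv2.INTER_CUBIC))
c2=cap('scene','s8'); a=c2['color'][120:300,240:420,::-1]; cv2.imwrite('pics/s8z.png',cv2.resize(a,None,fx=3.3,fy=3.3,interpolation=cv2.INTER_CUBIC))
# points of wing top
K=c['mtx'];v,u=np.mgrid[150:280,250:400]
pts=np.array([[*W2S(pt(c,a,b))] for a,b in zip(u.ravel(),v.ravel()) if c['range_z'][b,a]>0])
m=(pts[:,2]>.078)&(pts[:,2]<.09)&(np.hypot(pts[:,0],pts[:,1]-.09)<.03)
q=pts[m]; print(m.sum(),q.mean(0)); C=np.cov(q[:,:2].T); w,V=np.linalg.eigh(C); d=V[:,1]; print(np.sqrt(w)*1000,'phi',np.arctan2(-d[1],d[0])%np.pi)
```

```text
[ 0.64357317 -0.87860594  0.09347693] [0.49740339 0.03220278 0.24055133]
534 [-0.00029505  0.09076163  0.08561651]
[ 3.52366929 11.96107112] phi 1.027710377166596
```

View pics/w8z.png

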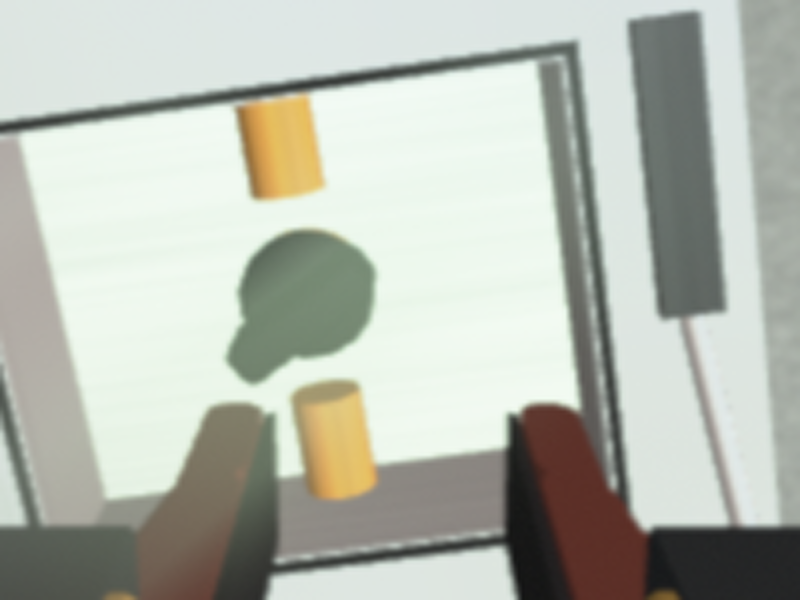

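View pics/s8z.png

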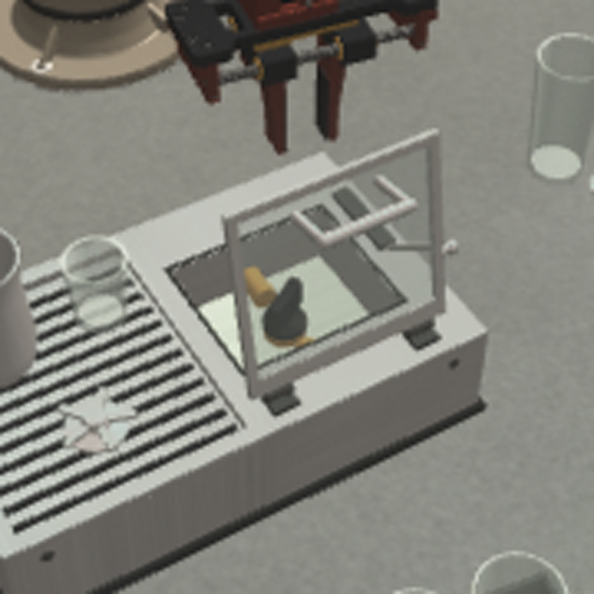

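Run:
```python
from h import *
def ang(fn):
    c=load(fn);v,u=np.mgrid[150:280,250:400]
    pts=np.array([[*W2S(pt(c,a,b))] for a,b in zip(u.ravel(),v.ravel()) if c['range_z'][b,a]>0])
    m=(abs(pts[:,2]-.086)<.004)&(np.hypot(pts[:,0],pts[:,1]-.09)<.024)
    q=pts[m]; w,V=np.linalg.eigh(np.cov(q[:,:2].T)); d=V[:,1]; print(fn,m.sum(),(np.arctan2(-d[1],d[0])+.5)%np.pi-.5)
ang('w6');ang('w8')
c=cap('top','t9'); cv2.imwrite('pics/t9d.png',np.hstack([cv2.resize(x['color'][120:270,150:480,::-1],None,fx=1.2,fy=1.2) for x in (load('top0'),c)]))
```

```text
w6 626 0.23149706966003736
w8 498 1.0286659135632679
```

View pics/t9d.png

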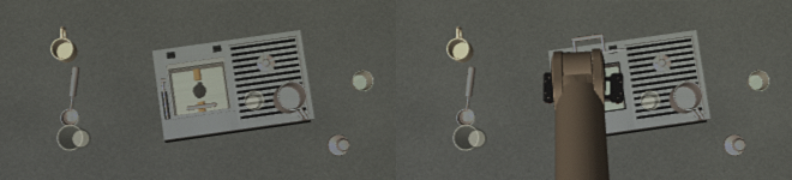

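The cover is propped, the wing has gone from about 0.2 to 1.03 rad, and everything else is where it was. Handing in.

```bash
python3 -c "
from cell import manip; print(manip.hand_in())"
```

```text
the job is handed in; nothing more can be done
None
```

I raised the cover by its bar to about 1.52 rad and eased it back until the stay took it at about 1.39 rad. After I opened the fingers there was no load on the arm, and the pictures show the cover standing with the stay at the rail's end.

I then closed the valve by pushing the wing clockwise with one finger:
- **Turning:** the wing went from about 0.2 to 1.03 rad, at a steady torque of about 0.12 N m, which matches the given running friction.
- **Seat:** the torque then rose to about 0.24 N m. That puts the seat at roughly 0.10 rad of compression, above the 0.03 needed for snug and well under the 0.25 that would damage it.

**Last checks:** before hand-in, at 15.6 s, the gripper was clear of everything and the force readings were near zero. The top view before and after shows the other items unmoved.

**Disagreements:** during the push, the wing angle worked out from the finger position read about 0.1 rad more than the camera showed, because of finger flex and calibration. So the compression figure rests on torque, which I did not confirm with a second push. Up to 7 N of vertical force also showed at the finger while turning, probably friction. It eased each time I raised the tool slightly.

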